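Flip open the blue tea caddy

TASK

Open the blue tea caddy: with the fingertips, push up the brass tab at the front of its lid and ease the lid over, past upright, until it leans back and stays open by its own weight, then take the hand away. Only touch and push, lightly: do not pinch or grasp the tab or the caddy, do not fling the lid, and keep the caddy standing where it is. Leave the green caddy shut and the lighter, mug and jar alone.

Things in the scene. Friction and masses are not known exactly. Their poses are not given: they have to be found in the camera images.
- caddy_blue: blue tea caddy: loose box 80 (x) x 120 (y) x 100 mm high, 5 mm walls, about 1.5 kg, on the worktop. Origin: centre of its underside, z up. Its -x side is the front, where the lid's brass tab sticks out, turned to the robot's right (world -y), give or take 0.6 rad; the lid's hinge runs along y on the top edge of its +x side. Not fixed: a hard push tips it.
- lid_blue (a joint): hinge of the blue lid: 0 shut (lid level), 1.57 upright, 2.0 open stop. A light lid of about 0.14 kg (0.10 to 0.19), little friction, slight damping: let go, it falls shut below about 1.4 and sinks gently to the stop beyond about 1.6. Lifting it at the tab takes about 1 N.
- lid_blue_tab (a point): middle of the front end of the brass tab of the blue lid, at half its thickness, 110 mm from the hinge line. Tab 40 mm wide (y), 6 mm thick, sticking out 30 mm from the caddy's front face; shut, its underside is 100 mm above the worktop, free space below. The lid is 80 x 120 x 8 mm; its underside is flush with the tab's and runs to the hinge line.
- lid_blue_hinge (a point): middle of the blue lid's hinge line, on the caddy's +x top edge, 100 mm above the worktop. Turns with the lid: its y axis is the hinge line, its -x points along the lid to the tab (level when shut, straight up at 1.57).
- caddy_green: green tea caddy of the same shape, size and weight; same frame. It stands beside the blue one, on either side. To be left shut and where it is.
- lid_green (a joint): hinge of the green caddy's lid, as the blue one: 0 shut. To be left shut.
- lighter: orange gas lighter with a steel nozzle, 200 mm long (origin to -x 98 mm, to +x 100 mm), 26 mm wide, 22 mm high, lying between the caddies. Origin: under its middle, x towards the nozzle. To be left alone.
- mug: white mug, 80 mm across, 90 mm high, handle at its own +y, standing beyond the caddies. Origin: centre of its underside. To be left alone.
- jar: glass sugar jar with a red cap, 70 mm across, 100 mm high, standing to the robot's left (+y) of the caddies. Origin: centre of its underside. To be left alone.
Mind the look-alikes: they are no part of the job. Of the things that look like the caddy_green, take the one that is farthest to the robot's right at the start. Of the things that look like the caddy_blue, take the one that is farthest to the robot's right at the start.

How it is judged:
By the outcome, as a careful person would: the job done as asked, in the order asked, and still so for the second after the job is handed in, with the robot touching nothing.
It also fails if it takes over 38 s, if anything falls off the work surface, if the arm or the gripper's body presses on something with over 40 N, if the wrist force passes 120 N, or if a joint passes its speed limit or range.

ROBOT

A 7-joint arm with a two-finger parallel gripper is mounted at the origin on the work surface. World frame = base frame: x ahead of the robot, y to its left, z up, the work surface at z = 0. Lengths are in m, angles in rad, forces in N, time in s.
With the tool pointing down it reaches from about 0.4 to 0.85 m from the base axis. Payload 4.5 kg.
Tool frame: the origin (TCP) lies between the finger pads; the fingertips stand 11 mm ahead of it and the grasp point (between the pads) lies 8 mm behind it (r.nose_length is the distance from the TCP to the fingertips, in m); z points along the fingers, y is the line along which they close (so a half turn about z gives the same grasp; the last joint's range is limited). The gripper opens to 88 mm and grips with 3 to 60 N. Pads are 18 mm wide; open, the fingers measure 123 mm over their backs; the gripper's body (75 mm by 187 mm) begins 45 mm behind the grasp point.
Start: joints at [1.181, 0.689, -0.195, 1.565, 0.157, 0.902, -0.215], TCP at [0.257, -0.57, 0.25] pointing down, gripper open.
Joint ranges: [-3.01, 3.01], [-0.46, 2.08], [-1.47, 1.51], [0.13, 2.56], [-1, 4.14], [0.04, 2.09], [-2.66, 2.66]. Speed limits (rad/s): [2.57, 2.57, 3.14, 3.14, 3.14, 3.14, 3.14].

INTERFACE

Orientations are given as a unit quaternion [x, y, z, w].
In Python, from plant import get_state, snapshot, camera_model, r gives the robot as it stands.
- The arm moves only by the shell command python3 -m inch 'ROWS' [FORCE]. ROWS is text: rows parted by semicolons, each of 7 numbers parted by spaces: the opening, from -1 (shut) to 1 (fully open), then the shift along the tool's x, y, z in m, then the turn, a rotation vector about the tool's x, y, z in rad. A call has 1 to 20 rows; each row shifts and turns the commanded pose from where the row before left it, along the tool's axes as they then stand; what a row does not reach is not made up. A row lasts 1/12 s, in which the tool goes at most 41.7 mm and 7.16 degrees, less where a joint would pass 70% of its speed; a pose out of reach is approached as far as the arm can. A call is refused whole if a number of a shift passes 0.0417 or a number of a turn 0.125, either way. A call with a gripper value outside its range is refused whole. The fingers move at their own pace and stop on an object; FORCE is the grip in N (left out, the last holds). Time passes only in rows, so rows that do not move let the fingers close. It gives the time, the measured TCP pose, the force, the opening and the grip force at its end, in the units of the state.
- get_state(): the state, without advancing time (a new reading comes with each control period).
- snapshot(name): name is "side" or "top"; returns (picture, depth): 384x512x3 uint8, red, green, blue; 384x512 float32, m along the optical axis (not along the pixel's ray), 0 where there is no reading.
- camera_model(name): a dict with "intrinsics" (3x3 intrinsics, pixels), "view" (4x4, takes a point from world to camera coordinates). Camera axes: x right, y down, z forward; pixel columns grow to the right and rows downward; lengths in m; the calibration is good to about 2 mm. A picture is of the moment at which its call begins. camera_model takes no time and is no camera call.
- r.finish_job(): hands the job in; it is judged then, once.
The state is a dict: "clock": time; "q": joint angles; "qd": joint speeds; "joint_torque": joint torques, N m; "tool_pos": TCP position; "eef_rot": TCP orientation; "contact_force": force on the tool from outside, world axes, zero at the start; "moment": the same for the moment, N m; "opening": opening from 0.0 (shut) to 1.0 (fully open); "finger_force": force on a finger pad.
Only numpy, scipy, OpenCV 4.12 (cv2) and the standard library are available. Lean on these libraries where they do the work, as an engineer would, in place of code of your own. Each camera call takes 0.05 s, during which the arm holds its last target. There are 200 camera calls.

## Working session

There is one attempt and no reset: what is moved stays moved. The work goes in short steps, Python scripts to look and compute and a shell command to move; the robot and the scene stay as the last step left them, time stands still between calls to the robot, and variables do not carry over. Pictures are saved under pics/ and viewed, at most 10 in all, crops included, and the job is handed in when it is done.

```bash
mkdir -p pics; ls; python3 - <<'E'
from plant import *
import cv2,numpy as np
for n in("side","top"):
    p,d=snapshot(n);cv2.imwrite(f"pics/{n}0.png",p[:,:,::-1]);np.save(f"pics/{n}0.npy",d)
    print(n,np.round(camera_model(n)["view"],3).tolist())
s=get_state();print(s["clock"],s["tool_pos"],s["eef_rot"],s["contact_force"])
E
```

```text
pics
side [[-0.995, -0.103, 0.003, 0.56], [-0.069, 0.639, -0.766, 0.039], [0.077, -0.762, -0.643, 1.47], [0.0, 0.0, 0.0, 1.0]]
top [[0.017, -0.999, 0.028, 0.069], [-0.992, -0.02, -0.125, 0.542], [0.126, -0.026, -0.992, 0.887], [0.0, 0.0, 0.0, 1.0]]
0.1 [ 0.25673289 -0.56922656  0.24898627] [ 9.77624231e-01  2.10357234e-01 -2.48737019e-04 -7.97126770e-04] [-0.12173322  0.64318935  0.20855517]
```

View pics/side0.png

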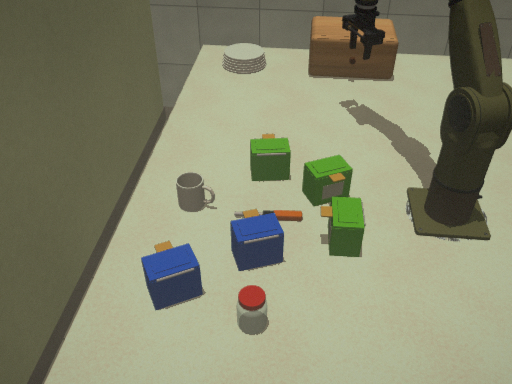

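View pics/top0.png

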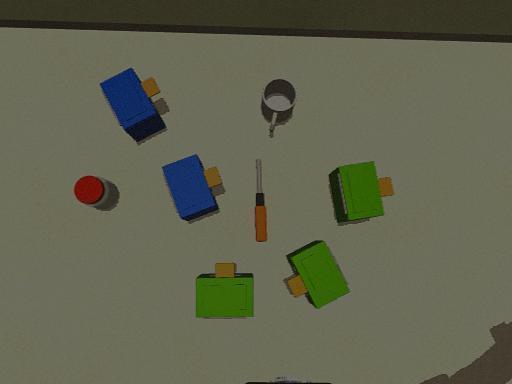

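Blue candidates in the top view are (190,187) and (133,105). Columns grow towards -y, so (190,187) is farthest right and fits; its tab is at (213,177). Next I'll measure both and check a crop.

```bash
cat > h.py <<'E'
from plant import *
import cv2,numpy as np
def cloud(n,d):
    c=camera_model(n);K=np.array(c["intrinsics"]);T=np.linalg.inv(np.array(c["view"]))
    v,u=np.mgrid[:d.shape[0],:d.shape[1]]
    P=np.stack([(u-K[0,2])/K[0,0]*d,(v-K[1,2])/K[1,1]*d,d],-1)
    return P@T[:3,:3].T+T[:3,3]
E
python3 - <<'E'
from h import *
for n in("top","side"):
    p=cv2.imread(f"pics/{n}0.png");P=cloud(n,np.load(f"pics/{n}0.npy"))
    h=cv2.cvtColor(p,cv2.COLOR_BGR2HSV)
    for nm,lo,hi in(("blue",105,130),("tab",12,22),("green",45,75),("orange",5,11),):
        m=((h[...,0]>=lo)&(h[...,0]<=hi)&(h[...,1]>120)&(h[...,2]>60)).astype(np.uint8)
        k,l,s,c=cv2.connectedComponentsWithStats(m)
        for i in range(1,k):
            if s[i,4]<60: continue
            q=P[l==i]; z=np.median(q[:,2]); 
            q=q[(q[:,2]>.098)] if nm!="orange" else q
            if len(q)<20: continue
            R=cv2.minAreaRect((q[:,:2]*1000).astype(np.float32))
            print(n,nm,c[i].round(),"z",np.median(q[:,2]).round(4),"mean",q[:,:2].mean(0).round(4),"rect",np.round(R[0],0),np.round(R[1],0),round(R[2],1))
p=cv2.imread("pics/top0.png")[90:250,80:280];cv2.imwrite("pics/crop1.png",cv2.resize(p,None,fx=4,fy=4)[:600,:800])
E
```

```text
top blue [127.  98.] z 0.1091 mean [0.7315 0.3689] rect [592. 272.] [467.  87.] 34.8
top blue [188. 186.] z 0.1089 mean [0.5403 0.2286] rect [498. 203.] [229.  96.] 31.2
top tab [150.  87.] z 0.1063 mean [0.759  0.3219] rect [598. 225.] [421.  30.] 31.1
top tab [212. 177.] z 0.1059 mean [0.5612 0.1786] rect [500. 152.] [175.  30.] 23.6
top tab [385. 186.] z 0.1063 mean [ 0.5476 -0.1976] rect [499. -53.] [ 41. 342.] 18.5
top tab [224. 270.] z 0.1058 mean [0.3648 0.1466] rect [389. 138.] [43. 92.] 70.7
top tab [297. 286.] z 0.1061 mean [ 0.3332 -0.0056] rect [377.  34.] [164.  37.] 42.5
top green [361. 190.] z 0.1093 mean [ 0.5383 -0.1429] rect [516. -34.] [121. 306.] 11.8
top green [321. 275.] z 0.1089 mean [ 0.3574 -0.0556] rect [390. -20.] [230. 112.] 47.9
top green [223. 297.] z 0.1088 mean [0.3086 0.1474] rect [347. 147.] [154. 117.] 1.5
side blue [256. 227.] z 0.1093 mean [0.5392 0.2395] rect [466. 662.] [128. 975.] 9.8
side blue [169. 262.] z 0.1093 mean [0.7288 0.382 ] rect [569. 730.] [123. 873.] 24.3
side tab [334.  36.] z 0.1761 mean [ 0.3354 -0.899 ] rect [327.  29.] [2250.  218.] 89.5
side tab [385.  39.] z 0.1749 mean [ 0.117  -0.9192] rect [ 132. -796.] [595.  99.] 83.6
side tab [337. 177.] z 0.1062 mean [0.3329 0.011 ] rect [377. 566.] [1181.   43.] 85.4
side tab [326. 211.] z 0.1059 mean [0.3626 0.1513] rect [362. 150.] [27. 43.] 0.8
side tab [250. 213.] z 0.1066 mean [0.5607 0.181 ] rect [561. 181.] [38. 26.] 21.4
side tab [163. 246.] z 0.1065 mean [0.7564 0.3319] rect [595. 729.] [ 40. 900.] 22.0
side green [270. 146.] z 0.1088 mean [ 0.5355 -0.1333] rect [466. 479.] [ 118. 1345.] 6.4
side green [337. 201.] z 0.1089 mean [0.3296 0.0803] rect [354. 522.] [1266.  161.] 89.0
side orange [287. 216.] z 0.0151 mean [0.4674 0.0816] rect [466.  78.] [22. 77.] 87.8
```

View pics/crop1.png

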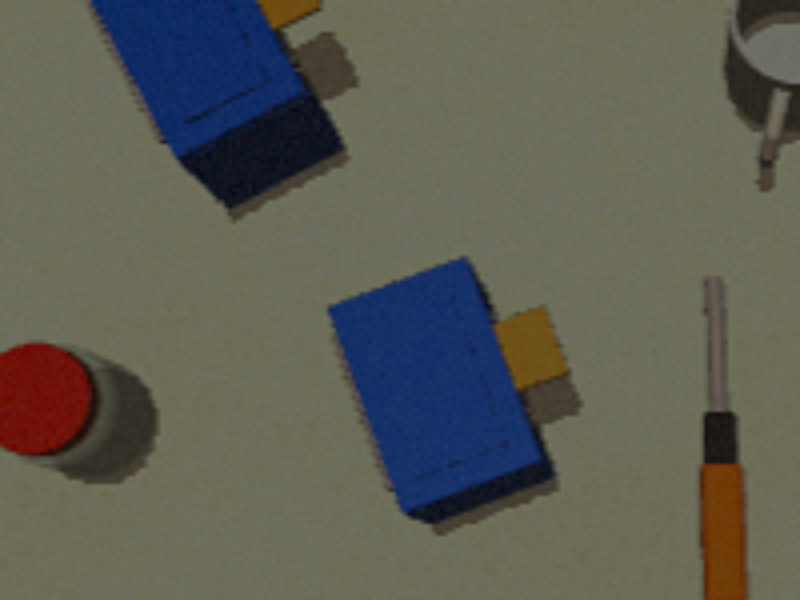

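The crop confirms the right-hand blue caddy: lid centre (0.540, 0.229) and tab centre (0.561, 0.179). They are 54 mm apart (expected 55) at z≈0.108, and the front direction is ≈(0.38, -0.925). I'll go in with shut fingers, tilted so they point at the caddy from its front. First I lift across to free space.

```bash
python3 -m inch '-1 0.0278 -0.0176 -0.006 0 0 0;-1 0.0278 -0.0176 -0.006 0 0 0;-1 0.0278 -0.0176 -0.006 0 0 0;-1 0.0278 -0.0176 -0.006 0 0 0;-1 0.0278 -0.0176 -0.006 0 0 0;-1 0.0278 -0.0176 -0.006 0 0 -0.1;-1 0.0278 -0.0176 -0.004 0 0 0;-1 0.0278 -0.0176 -0.004 0 0 0.1;-1 0.0278 -0.0176 -0.004 0 0 0;-1 0.0278 -0.0176 -0.004 0 0 0;-1 0.0278 -0.0176 -0.004 0 0 0;-1 0.0278 -0.0176 -0.004 0 0 0;-1 0.0278 -0.0176 -0.004 0 0 0;-1 0.0278 -0.0176 -0.004 0 0 0;-1 0.0278 -0.0176 -0.004 0 0 0;-1 0.0278 -0.0176 -0.004 0 0 0;-1 0.0278 -0.0176 -0.004 0 0 0;-1 0.0278 -0.0176 -0.004 0 0 0;-1 0.0278 -0.0176 -0.004 0 0 0;-1 0.0278 -0.0176 -0.004 0 0 0' 3; python3 -c "
from plant import *;print(get_state()['q'])"
```

```text
clock: 1.77
tool_pos: [0.6138, -0.0154, 0.3415]
eef_rot: [0.978, 0.21, -0.001, 0.0]
contact_force: [0.7, -0.4, 0.7]
opening: 0.007
finger_force: 0.0
[ 0.05816002  0.58296034 -0.19326492  1.47480776  0.1193715   1.09639479
 -1.30553167]
```

```bash
python3 -m inch '-1 0 0 0 0 0 -0.11;-1 0 0 0 0 0 -0.11;-1 0 0 0 0 0 -0.11;-1 0 0 0 0 0 -0.11;-1 0 0 0 0 0 -0.11;-1 0 0 0 0 0 -0.11;-1 0 0 0 0 0 -0.11;-1 0 0 0 0 0 -0.11;-1 0 0 0 0 0 -0.11;-1 0 0 0 0 0 -0.11;-1 0 0 0 0 0 -0.11;-1 0 0 0 0 0 -0.11;-1 0 0 0 0 0 -0.11;-1 0 0 0 0 0 -0.11'; python3 -m inch '-1 0 0 0 0 0.1 0;-1 0 0 0 0 0.1 0;-1 0 0 0 0 0.1 0;-1 0 0 0 0 0.1 0;-1 0 0 0 0 0.1 0;-1 0 0 0 0 0.1 0;-1 0 0 0 0 0.1 0;-1 0 0 0 0 0.1 0;-1 0 0 0 0 0.1 0;-1 0 0 0 0 0.1 0;-1 0 0 0 0 0 0'; cat >>h.py <<'E'
from scipy.spatial.transform import Rotation as Ro
f=np.array([.38,-.925,0]);l=np.array([.925,.38,0])
def show(target=None):
    s=get_state();R=Ro.from_quat(s["eef_rot"]).as_matrix();p=np.array(s["tool_pos"])
    print("t",round(s["clock"],2),"p",p.round(4),"F",np.round(s["contact_force"],2),"q",np.round(s["q"],2))
    print("R rows xyz in (f,l,z):",(R.T@np.stack([f,l,[0,0,1]]).T).round(3).tolist())
    tip=p+r.nose_length*R[:,2];hinge=np.array([.525,.266,.1]);d=tip-hinge
    print("tip f,l,z rel hinge",(d@f).round(4),(d@l).round(4),d[2].round(4), "upper corner f,z",((d+.009*R[:,0])@f).round(4),(d+.009*R[:,0])[2].round(4))
    if target is not None:print("shift in tool axes",(R.T@(hinge+target[0]*f+target[1]*l+[0,0,target[2]]-tip)).round(4))
E
python3 -c "
from h import *;show((.16,0,0.05))"
```

```text
clock: 2.93
tool_pos: [0.6131, -0.0171, 0.3412]
eef_rot: [0.553, 0.833, -0.0, -0.0]
contact_force: [-0.4, 1.1, 0.5]
opening: 0.005
finger_force: 0.0
clock: 3.85
tool_pos: [0.6133, -0.0205, 0.3356]
eef_rot: [0.49, 0.727, 0.265, -0.402]
contact_force: [0.3, -1.6, -1.6]
opening: 0.004
finger_force: 0.0
t 3.85 p [ 0.6133 -0.0205  0.3356] F [ 0.29 -1.62 -1.56] q [ 0.62  1.07 -0.89  1.09 -0.18  1.6   0.34]
R rows xyz in (f,l,z): [[-0.536, 0.008, 0.844], [0.002, 1.0, -0.008], [-0.844, -0.003, -0.536]]
tip f,l,z rel hinge 0.2893 -0.0273 0.2297 upper corner f,z 0.2845 0.2373
shift in tool axes [-0.0821  0.0285  0.2055]
```

```bash
python3 -c "
from h import *;show((.155,0,-0.03))"
```

```text
t 3.85 p [ 0.6133 -0.0205  0.3356] F [ 0.29 -1.62 -1.56] q [ 0.62  1.07 -0.89  1.09 -0.18  1.6   0.34]
R rows xyz in (f,l,z): [[-0.536, 0.008, 0.844], [0.002, 1.0, -0.008], [-0.844, -0.003, -0.536]]
tip f,l,z rel hinge 0.2893 -0.0273 0.2297 upper corner f,z 0.2845 0.2373
shift in tool axes [-0.1469  0.0292  0.2526]
```

```bash
python3 -m inch '-1 -0.0122 0.0024 0.021 0 0 0;-1 -0.0122 0.0024 0.021 0 0 0;-1 -0.0122 0.0024 0.021 0 0 0;-1 -0.0122 0.0024 0.021 0 0 0;-1 -0.0122 0.0024 0.021 0 0 0;-1 -0.0122 0.0024 0.021 0 0 0;-1 -0.0122 0.0024 0.021 0 0 0;-1 -0.0122 0.0024 0.021 0 0 0;-1 -0.0122 0.0024 0.021 0 0 0;-1 -0.0122 0.0024 0.021 0 0 0;-1 -0.0122 0.0024 0.021 0 0 0;-1 -0.0122 0.0024 0.021 0 0 0;-1 0 0 0 0 0 0;-1 0 0 0 0 0 0'; python3 - <<'E'
from h import *
show((.095,0,-.03))
ps=[]
for n in("side","top"):
    p,d=snapshot(n);p=p[:,:,::-1]
    ps.append(cv2.resize(p[170:290,190:350] if n=="side" else p[110:230,150:310],None,fx=2.5*2,fy=2.5*2)[:600,:800][::1])
cv2.imwrite("pics/s1.png",ps[0]);cv2.imwrite("pics/t1.png",ps[1])
E
```

```text
clock: 5.02
tool_pos: [0.5885, 0.1176, 0.0826]
eef_rot: [0.487, 0.73, 0.265, -0.399]
contact_force: [-0.2, -0.1, 0.8]
opening: 0.01
finger_force: 0.0
t 5.02 p [0.5885 0.1176 0.0826] F [-0.2  -0.07  0.77] q [ 0.49  1.34 -0.84  1.38 -0.09  1.06  0.47]
R rows xyz in (f,l,z): [[-0.541, -0.002, 0.841], [-0.005, 1.0, -0.001], [-0.841, -0.005, -0.541]]
tip f,l,z rel hinge 0.1521 0.0023 -0.0234 upper corner f,z 0.1473 -0.0158
shift in tool axes [ 0.0253 -0.002   0.0517]
```

View pics/s1.png

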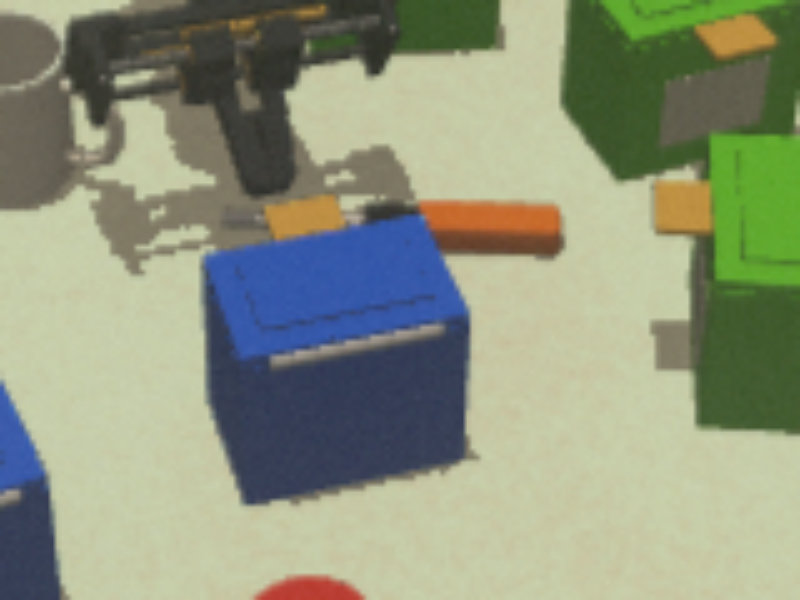

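View pics/t1.png

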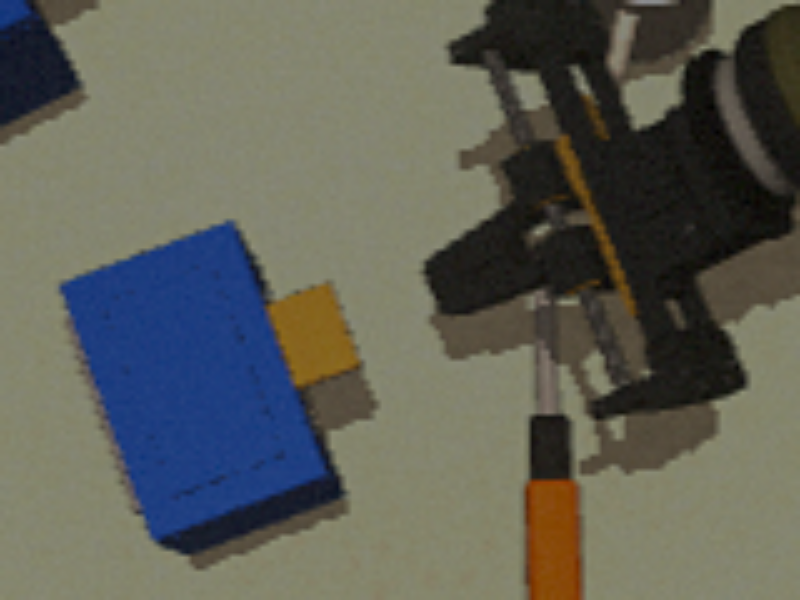

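The fingertip is at side crop (265,185), in line with the tab at (305,215). In the top view the finger axis at (435,290) points at the tab (320,335), with a gap of about 42 mm as computed. Now I slide in under the tab.

```bash
python3 -m inch '-1 0 0 0.009 0 0 0;-1 0.0044 0 0.009 0 0 0;-1 0.0044 0 0.009 0 0 0;-1 0.0044 -0.001 0.009 0 0 0;-1 0.0044 -0.001 0.009 0 0 0;-1 0.0044 0 0.009 0 0 0;-1 0 0 0 0 0 0;-1 0 0 0 0 0 0'; python3 - <<'E'
from h import *
show((.095,0,-.01))
E
```

```text
clock: 5.78
tool_pos: [0.5648, 0.17, 0.072]
eef_rot: [0.487, 0.73, 0.266, -0.399]
contact_force: [-0.6, 1.0, 0.3]
opening: 0.007
finger_force: 0.0
t 5.78 p [0.5648 0.17   0.072 ] F [-0.61  0.97  0.34] q [ 0.45  1.34 -0.85  1.49 -0.1   0.92  0.45]
R rows xyz in (f,l,z): [[-0.54, -0.003, 0.842], [-0.005, 1.0, 0.0], [-0.842, -0.004, -0.54]]
tip f,l,z rel hinge 0.0947 0.0003 -0.0339 upper corner f,z 0.0898 -0.0264
shift in tool axes [ 0.02   -0.0003 -0.0132]
```

```bash
python3 - <<'E'
import numpy as np
M=np.array([[-.54,.842],[-.842,-.54]])
print((M@[.005,.026]/6).round(4))
a=np.radians(np.arange(0,111,10));P=.095*np.c_[np.cos(a),np.sin(a)]
for i in range(11):print(i*10,(M@(P[i+1]-P[i])/4).round(4))
E
python3 -m inch '-1 0.0032 0 -0.003 0 0 0;-1 0.0032 0 -0.003 0 0 0;-1 0.0032 0 -0.003 0 0 0;-1 0.0032 0 -0.003 0 0 0;-1 0.0032 0 -0.003 0 0 0;-1 0.0032 0 -0.003 0 0 0;-1 0 0 0 0 0 0'; python3 - <<'E'
from h import *
show()
p,d=snapshot("side");cv2.imwrite("pics/s2.png",cv2.resize(p[170:290,190:350,::-1],None,fx=4,fy=4))
E
```

```text
[ 0.0032 -0.003 ]
0 [ 0.0037 -0.0019]
10 [ 0.0039 -0.0013]
20 [ 0.0041 -0.0006]
30 [0.0041 0.0002]
40 [0.004  0.0009]
50 [0.0038 0.0016]
60 [0.0035 0.0022]
70 [0.0031 0.0028]
80 [0.0025 0.0033]
90 [0.0019 0.0037]
100 [0.0013 0.0039]
clock: 6.37
tool_pos: [0.5677, 0.1645, 0.0986]
eef_rot: [0.487, 0.73, 0.267, -0.398]
contact_force: [-0.0, 0.2, 0.3]
opening: 0.006
finger_force: 0.4
t 6.37 p [0.5677 0.1645 0.0986] F [-0.01  0.2   0.34] q [ 0.46  1.3  -0.86  1.49 -0.11  0.94  0.43]
R rows xyz in (f,l,z): [[-0.541, -0.003, 0.841], [-0.003, 1.0, 0.001], [-0.841, -0.002, -0.541]]
tip f,l,z rel hinge 0.1009 0.0009 -0.0073 upper corner f,z 0.096 0.0002
```

View pics/s2.png

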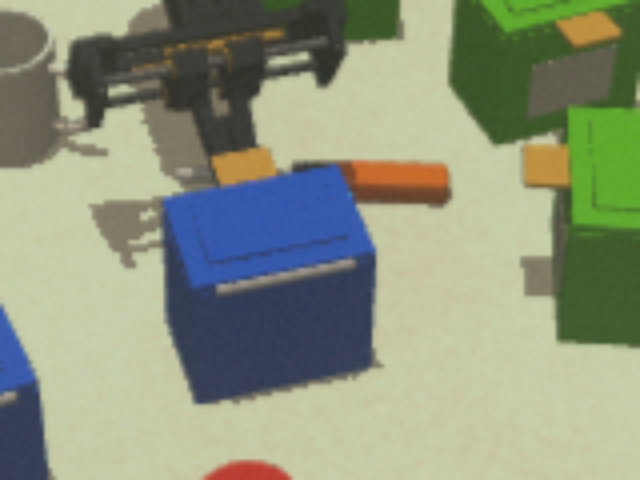

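The finger goes up under the tab: finger at (228,130), tab at (245,165). I'll follow the hinge arc gently.

```bash
python3 -m inch '-1 0.0037 0 -0.0019 0 0 0;-1 0.0037 0 -0.0019 0 0 0;-1 0.0037 0 -0.0019 0 0 0;-1 0.0037 0 -0.0019 0 0 0;-1 0.0039 0 -0.0013 0 0 0;-1 0.0039 0 -0.0013 0 0 0;-1 0.0039 0 -0.0013 0 0 0;-1 0.0039 0 -0.0013 0 0 0;-1 0.0041 0 -0.0006 0 0 0;-1 0.0041 0 -0.0006 0 0 0;-1 0.0041 0 -0.0006 0 0 0;-1 0.0041 0 -0.0006 0 0 0;-1 0 0 0 0 0 0'; python3 - <<'E'
from h import *
show()
p,d=snapshot("side");cv2.imwrite("pics/s3.png",cv2.resize(p[150:290,190:350,::-1],None,fx=4,fy=4))
E
```

```text
clock: 7.5
tool_pos: [0.5623, 0.177, 0.1463]
eef_rot: [0.487, 0.73, 0.267, -0.399]
contact_force: [0.5, -0.8, 0.2]
opening: 0.004
finger_force: 0.2
t 7.5 p [0.5623 0.177  0.1463] F [ 0.47 -0.78  0.25] q [ 0.46  1.23 -0.89  1.52 -0.15  0.95  0.4 ]
R rows xyz in (f,l,z): [[-0.54, -0.003, 0.842], [-0.004, 1.0, 0.001], [-0.842, -0.003, -0.54]]
tip f,l,z rel hinge 0.0872 0.0006 0.0404 upper corner f,z 0.0824 0.0479
```

View pics/s3.png

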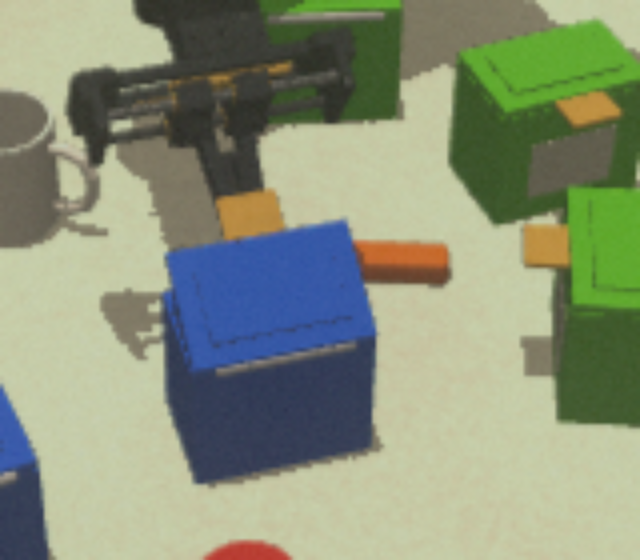

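The lid is rising with the tab on the finger at (250,210). The caddy's bottom corner, (195,480) less the 80 px crop shift, hasn't moved. I continue along the arc.

```bash
python3 -m inch '-1 0.0041 0 0.0002 0 0 0;-1 0.0041 0 0.0002 0 0 0;-1 0.0041 0 0.0002 0 0 0;-1 0.0041 0 0.0002 0 0 0;-1 0.004 0 0.0009 0 0 0;-1 0.004 0 0.0009 0 0 0;-1 0.004 0 0.0009 0 0 0;-1 0.004 0 0.0009 0 0 0;-1 0.0038 0 0.0016 0 0 0;-1 0.0038 0 0.0016 0 0 0;-1 0.0038 0 0.0016 0 0 0;-1 0.0038 0 0.0016 0 0 0;-1 0.0035 0 0.0022 0 0 0;-1 0.0035 0 0.0022 0 0 0;-1 0.0035 0 0.0022 0 0 0;-1 0.0035 0 0.0022 0 0 0;-1 0 0 0 0 0 0'; python3 - <<'E'
from h import *
show()
p,d=snapshot("side");cv2.imwrite("pics/s4.png",cv2.resize(p[150:290,190:350,::-1],None,fx=4,fy=4))
E
```

```text
clock: 8.97
tool_pos: [0.5426, 0.2233, 0.1871]
eef_rot: [0.487, 0.73, 0.266, -0.399]
contact_force: [0.2, -0.9, -0.3]
opening: 0.006
finger_force: 0.0
t 8.97 p [0.5426 0.2233 0.1871] F [ 0.24 -0.93 -0.32] q [ 0.42  1.16 -0.93  1.6  -0.19  0.88  0.34]
R rows xyz in (f,l,z): [[-0.54, -0.003, 0.842], [-0.005, 1.0, 0.0], [-0.842, -0.004, -0.54]]
tip f,l,z rel hinge 0.0369 0.0 0.0812 upper corner f,z 0.032 0.0888
```

View pics/s4.png

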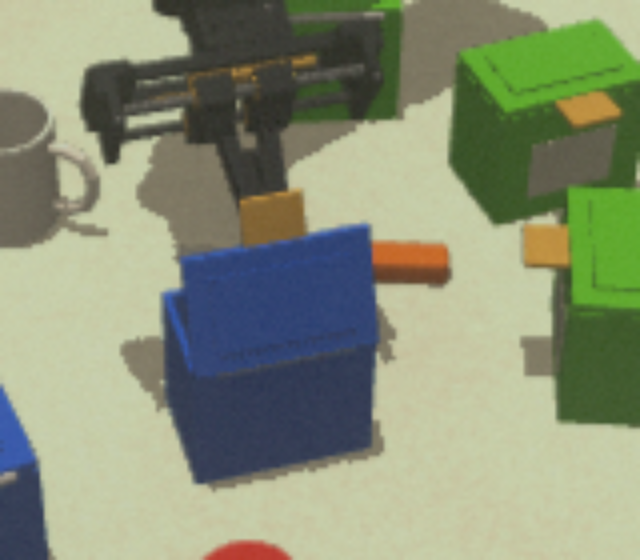

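The lid is at about 70° with the caddy still in place. I go past upright more slowly.

```bash
python3 -m inch '-1 0.0021 0 0.0019 0 0 0;-1 0.0021 0 0.0019 0 0 0;-1 0.0021 0 0.0019 0 0 0;-1 0.0021 0 0.0019 0 0 0;-1 0.0021 0 0.0019 0 0 0;-1 0.0021 0 0.0019 0 0 0;-1 0.0017 0 0.0022 0 0 0;-1 0.0017 0 0.0022 0 0 0;-1 0.0017 0 0.0022 0 0 0;-1 0.0017 0 0.0022 0 0 0;-1 0.0017 0 0.0022 0 0 0;-1 0.0017 0 0.0022 0 0 0;-1 0.0013 0 0.0025 0 0 0;-1 0.0013 0 0.0025 0 0 0;-1 0.0013 0 0.0025 0 0 0;-1 0.0013 0 0.0025 0 0 0;-1 0.0013 0 0.0025 0 0 0;-1 0.0013 0 0.0025 0 0 0;-1 0 0 0 0 0 0'; python3 - <<'E'
from h import *
show()
p,d=snapshot("side");cv2.imwrite("pics/s5.png",cv2.resize(p[150:290,190:350,::-1],None,fx=4,fy=4))
E
```

```text
clock: 10.6
tool_pos: [0.5236, 0.269, 0.1909]
eef_rot: [0.487, 0.73, 0.266, -0.399]
contact_force: [-0.5, -0.7, -0.3]
opening: 0.007
finger_force: 0.0
t 10.6 p [0.5236 0.269  0.1909] F [-0.49 -0.74 -0.31] q [ 0.36  1.15 -0.94  1.66 -0.22  0.78  0.32]
R rows xyz in (f,l,z): [[-0.54, -0.002, 0.842], [-0.004, 1.0, -0.0], [-0.842, -0.004, -0.54]]
tip f,l,z rel hinge -0.0125 -0.0002 0.085 upper corner f,z -0.0174 0.0925
```

View pics/s5.png

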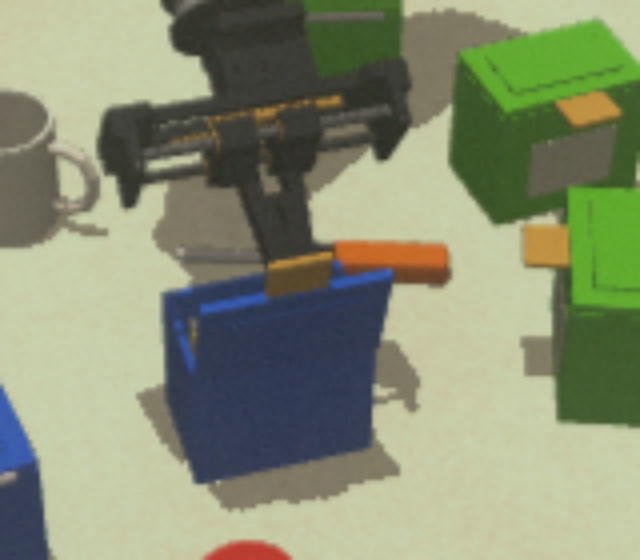

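The lid is about 10° past upright and leaning back: tab at (298,275), caddy unmoved. I withdraw straight back along the fingers.

```bash
python3 -m inch '-1 0 0 -0.003 0 0 0;-1 0 0 -0.006 0 0 0;-1 0 0 -0.012 0 0 0;-1 0 0 -0.02 0 0 0;-1 0 0 -0.02 0 0 0;-1 0 0 -0.02 0 0 0;-1 0 0 -0.02 0 0 0;-1 0 0 -0.02 0 0 0;-1 0 0 -0.02 0 0 0;-1 0 0 -0.02 0 0 0;-1 0 0 -0.01 0 0 0;-1 0 0 0 0 0 0;-1 0 0 0 0 0 0;-1 0 0 0 0 0 0;-1 0 0 0 0 0 0;-1 0 0 0 0 0 0;-1 0 0 0 0 0 0;-1 0 0 0 0 0 0;-1 0 0 0 0 0 0;-1 0 0 0 0 0 0'; python3 - <<'E'
from h import *
show()
p,d=snapshot("side");a=cv2.resize(p[100:340,130:400,::-1],None,fx=2.4,fy=2.4);cv2.imwrite("pics/s6.png",a)
P=cloud("side",d);h=cv2.cvtColor(p,cv2.COLOR_RGB2HSV)
m=(h[...,0]>12)&(h[...,0]<24)&(h[...,1]>120)&(P[...,2]>.15)
m[:,:230]=0;m[:180]=0;m[:,320:]=0
q=(P[m]-[.525,.266,.1]);print(m.sum(),"tab f,z",(q@f).mean(),q[:,2].mean(),"deg",np.degrees(np.arctan2(q[:,2].mean(),(q@f).mean())))
E
```

```text
clock: 12.32
tool_pos: [0.5792, 0.1355, 0.2831]
eef_rot: [0.487, 0.73, 0.266, -0.399]
contact_force: [-0.5, -0.5, -0.1]
opening: 0.007
finger_force: 0.0
t 12.32 p [0.5792 0.1355 0.2831] F [-0.51 -0.46 -0.09] q [ 0.51  1.06 -0.94  1.42 -0.2   1.19  0.31]
R rows xyz in (f,l,z): [[-0.54, -0.002, 0.841], [-0.003, 1.0, -0.0], [-0.841, -0.003, -0.54]]
tip f,l,z rel hinge 0.132 0.0005 0.1771 upper corner f,z 0.1272 0.1847
46 tab f,z -0.05082008328710328 0.09633000589537043 deg 117.81444107153223
```

View pics/s6.png

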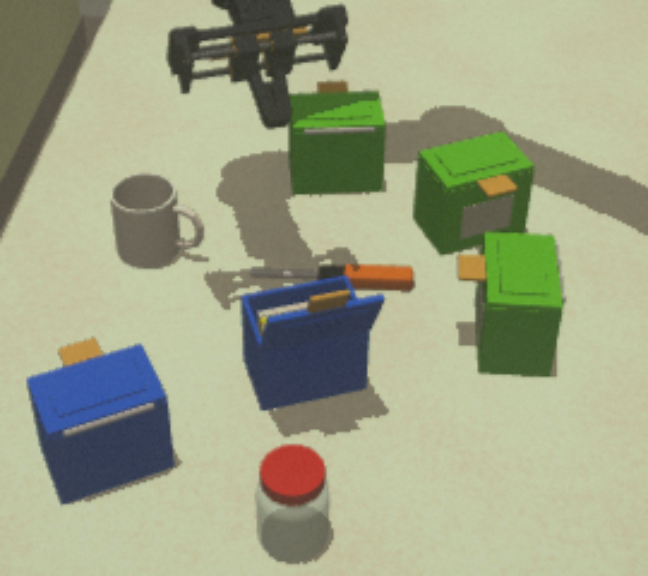

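The lid leans open on its stop: tab at (330,300), about 117° measured against 114.6° nominal. Everything else is untouched and the hand is clear.

```bash
python3 -c "
from plant import *;print(r.finish_job())"
```

```text
the job is handed in; nothing more can be done
None
```

The blue tea caddy's lid is open and resting at its stop, the caddy did not visibly move, nothing else was touched, and the job was handed in after about 12.3 s of robot time.

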